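# Check a brass dish with an infrared thermometer

### The job

Pick up the pistol-shaped infrared thermometer, aim its nose squarely at the domed boss in the middle of the round brass dish (not the square plate) from about 10 cm in front of it, and hold it steady there for two seconds. Then set it back down, standing upright on the middle of its cork mat, and let go. Do not touch the dish, the plate or their easels, do not drop or topple the thermometer, and leave everything else on the bench where it is.

Things in the scene. Friction and masses are not known exactly. Their poses are not given: they have to be found in the camera images.
- thermometer: Loose pistol-shaped infrared thermometer, grey barrel on black handle and foot, 0.2-0.4 kg, upright on the mat. Origin: centre of its foot's underside; x forward along the barrel, z up. In mm: foot 90 (x) x 60 x 22 high; handle 38 x 32; barrel x -60..90, 42 wide (y), z 100..144; nose 34 diameter, ends at x 102. Rigid, reads by itself (no button). Grip from above across the 42 mm barrel.
- grip (a point): Point inside the barrel straight above the foot's centre (thermometer frame 0, 0, 122 mm): a good place to grip the barrel. Axes as the thermometer's.
- nose (a point): Centre of the thermometer's front lens (thermometer frame 102, 0, 122 mm). Axes as the thermometer's: it looks along +x.
- mat: Fixed cork mat, 150 x 150 x 6 mm, flat on the bench. Origin: centre of its underside, so its top is 6 mm above it.
- round_dish: Round brass dish, 150 mm diameter, with a raised domed boss (54 mm diameter, 17 mm high) in its middle, fixed on its easel. Origin: top of the boss, 105 mm above the bench. z points out of the dish's face along its axis, 30 degrees above the horizontal; x points up the face.
- round_easel: Fixed steel wire easel that carries the round dish; it stands behind and below it. Origin on the bench straight below the top of the boss; the dish faces to the easel's -x, its rear feet are 109 mm behind at +x; 80 mm wide in y, 147 mm high.
- square_easel: A like easel that carries the square plate; leave alone. Origin on the bench below the plate's middle, the plate faces to -x.
- square_plate: Square flat brass plate, 140 x 140 mm, with a raised border and no boss, fixed on its easel in the same attitude as the dish. Leave alone. Origin 16 mm in front of the middle of its flat face; z out of the face, 30 degrees above the horizontal.
- hammer: Loose hammer lying on the bench, 260 mm long. Bystander. Origin at its middle, underneath.
- punch_a: Loose steel punch 120 mm long, 10 mm thick, with a 16 mm wide head, lying on the bench. Bystander. Origin at its middle, underneath.
- punch_b: Loose steel punch 100 mm long, otherwise like the first. Bystander.
- punch_c: Loose steel punch 140 mm long, otherwise like the first. Bystander.
- wood_block: Loose dark wooden block 120 x 45 x 40 mm. Bystander. Origin at the centre of its underside.
- polish_can: Loose black can, 74 mm diameter, 110 mm high. Bystander. Origin at the centre of its underside.
- brass_bowl: Loose small brass bowl, 100 mm diameter, 45 mm high. Bystander. Origin at the centre of its underside.
Not all that is in view belongs to the job. Leave any green or red look-alike of the thermometer alone. Leave any pink or red look-alike of the round_easel alone.

How it is judged (in metres and radians):
On the way:
1. the held thermometer's line of sight meets the boss, roughly square-on, 50 to 160 mm away, steady for 1.5 s (x of round_dish in the frame of nose between 0.05 and 0.16 m and y of round_dish in the frame of nose between -0.025 and 0.025 m and z of round_dish in the frame of nose between -0.025 and 0.025 m and angle between the x axis of thermometer and the z axis of round_dish, either way round below 0.44 rad and z of nose in the frame of round_dish above 0.04 m and linear speed of thermometer below 0.03 m/s and angular speed of thermometer below 0.15 rad/s and contact force between thermometer and the fingers above 1 N), for 1.5 s.
At the end, for the whole second after the job is handed in: The thermometer stands upright (within 4.5 degrees) and at rest on the cork mat, its foot's centre within 40 mm of the mat's centre, facing any way, released (horizontal distance between thermometer and mat below 0.04 m and angle between thermometer's own z axis and vertical below 0.08 rad and z of thermometer in the frame of mat between 0.002 and 0.012 m and linear speed of thermometer below 0.02 m/s and angular speed of thermometer below 0.1 rad/s); the robot touches nothing.
It fails at once if the thermometer is toppled (tipped more than 70 degrees) (angle between thermometer's own z axis and vertical above 1.22 rad).
It fails at once if the thermometer is dropped: out of the fingers with its foot more than 24 mm above the mat's top (z of thermometer in the frame of mat above 0.03 m and contact force between thermometer and the fingers below 0.1 N).
It fails at once if the dish, the plate or an easel is touched with more than 2 N (contact force between any of round_easel, square_easel and anything else above 2 N).
It fails at once if a bystander is moved more than 30 mm (distance of any of hammer, punch_a, punch_b, punch_c, wood_block, polish_can, brass_bowl from where it was at the start of the episode above 0.03 m).
It also fails if it takes over 51 s, if anything falls off the work surface, if the arm or the gripper's body presses on something with over 40 N, if the wrist force passes 120 N, or if a joint passes its speed limit or range.

### The arm

A 6-joint arm with a two-finger parallel gripper is mounted at the origin on the work surface. World frame = base frame: x ahead of the robot, y to its left, z up, the work surface at z = 0. Lengths are in m, angles in degrees, forces in N, time in s.
With the tool pointing down it reaches from about 0.4 to 0.825 m from the base axis. Payload 7 kg.
Tool frame: the origin (TCP) lies on the centre line of the jaws, within the pads' length; the fingertips stand 19 mm ahead of it and the grasp point (between the pads) is the TCP; z points along the fingers, y is the line along which they close (so a half turn about z gives the same grasp; the last joint's range is limited). The gripper opens to 88 mm and grips with 3 to 60 N. Pads are 19 mm wide; open, the fingers measure 130 mm over their backs; the gripper's body (78 mm by 193 mm) begins 47 mm behind the grasp point.
Start: joints at [-58.952, 20.546, 0.682, 0, -70.136, -16.507], TCP at [0.169, -0.653, 0.213] pointing down, gripper open.
Joint ranges: [-176.03, 176.03], [-82.01, 121.73], [-58.28, 71.71], [-173.87, 95.51], [-174.79, -0.11], [-173.66, 173.66]. Speed limits (degrees/s): [136.94, 136.94, 172.46, 180, 180, 180].

### API

Orientations are given as [roll, pitch, yaw] about the fixed x, y, z axes, in that order (R = Rz(yaw) Ry(pitch) Rx(roll)).
In Python, from plant import ctrl gives the robot as it stands.
- The arm moves only by the tool move_arm, never from a script. Its argument "motion" is a list of rows, each a list of 3 entries, a list of its own where there are three numbers: the shift along the tool's x, y, z in mm, then the turn, a rotation vector about the tool's x, y, z in degrees, then the closure, from 0 (fully open) to 1 (shut). A call has 1 to 10 rows; each row is the pose to reach, as a shift and turn from the pose commanded when the call began, along the tool's axes at that moment; what a row does not reach only later rows make up. A row lasts 1/12 s, in which the tool goes at most 41.7 mm and 7.16 degrees, less where a joint would pass 70% of its speed; a pose out of reach is approached as far as the arm can. A call with a gripper value outside its range is refused whole. The fingers move at their own pace and stop on an object; the grip force is fixed at half the most. Time passes only in rows, so rows that repeat a pose let the fingers close. It gives the time, the measured TCP pose, the force, the opening and the grip force at its end, in the units of the state.
- ctrl.get_obs(): the state, without advancing time (a new reading comes with each control period).
- ctrl.snapshot(name): name is "scene" or "top" or "wrist"; returns a dict with "color" (384x512x3 uint8, blue, green, red), "camera_matrix" (3x3 intrinsics, pixels), "cam_to_world" (4x4, takes a point from camera to world coordinates). Camera axes: x right, y up, looking along -z (the intrinsics and any distortion apply to the point x, -y, -z); pixel columns grow to the right and rows downward; lengths in m; the calibration is good to about 2 mm. A picture is of the moment at which its call begins. There is no depth.
- ctrl.close_job(): hands the job in; it is judged then, once.
The state is a dict: "clock": time; "joint_pos": joint angles; "qvel": joint speeds; "tau": joint torques, N m; "tool_pos": TCP position; "orientation": TCP orientation; "force": force on the tool from outside, world axes, zero at the start; "moment": the same for the moment, N m; "opening": finger opening in m; "gripper_force": force on a finger pad.
Only numpy, scipy, OpenCV 4.12 (cv2) and the standard library are available. Lean on these libraries where they do the work, as an engineer would, in place of code of your own. Each camera call takes 0.05 s, during which the arm holds its last target. There are 200 camera calls.

## Working session

There is one attempt and no reset: what is moved stays moved. The work goes in short steps, Python scripts to look and compute and a tool call to move; the robot and the scene stay as the last step left them, time stands still between calls to the robot, and variables do not carry over. Pictures are saved under pics/ and viewed, at most 10 in all, crops included, and the job is handed in when it is done.

Besides the shell and the picture viewer there is one more tool, called after "Call:" by a JSON object that holds its "fn" and its "kwargs", one argument or row to a line. move_arm: Moves the arm, as the interface text tells. Its arguments: {"type":"object","properties":{"motion":{"type":"array"}},"required":["motion"]}

```bash
mkdir -p pics; ls; cat > h.py <<'E'
import numpy as np, cv2
from plant import ctrl
from scipy.spatial.transform import Rotation as R
def snap(n,save=None):
    s=ctrl.snapshot(n); s={k:np.array(v) for k,v in s.items()}
    if save: cv2.imwrite('pics/'+save,s['color'])
    np.savez('/tmp/'+n+'.npz',**s); return s
def ray(s,u,v):
    K=s['camera_matrix'];T=s['cam_to_world']
    d=np.array([(u-K[0,2])/K[0,0],-(v-K[1,2])/K[1,1],-1.]); d=T[:3,:3]@d
    return T[:3,3],d/np.linalg.norm(d)
def onz(s,u,v,z):
    o,d=ray(s,u,v); return o+d*(z-o[2])/d[2]
def tri(*r):
    A=np.zeros((3,3));b=np.zeros(3)
    for o,d in r:
        P=np.eye(3)-np.outer(d,d);A+=P;b+=P@o
    p=np.linalg.solve(A,b); return p,[np.linalg.norm((np.eye(3)-np.outer(d,d))@(p-o))*1000 for o,d in r]
def proj(s,p):
    T=s['cam_to_world'];K=s['camera_matrix'];c=T[:3,:3].T@(np.array(p)-T[:3,3])
    return K[0,0]*c[0]/-c[2]+K[0,2],K[1,1]*-c[1]/-c[2]+K[1,2]
E
python3 - <<'E'
from h import *
a=snap('scene');b=snap('top')
cv2.imwrite('pics/a.png',cv2.resize(a['color'],(800,600)));cv2.imwrite('pics/b.png',cv2.resize(b['color'],(800,600)))
for s in(a,b):print(s['camera_matrix'],s['cam_to_world'],s.keys())
print(ctrl.get_obs())
E
```

```text
pics
[[465.79772506   0.         254.08076137]
 [  0.         465.79772506 192.26341479]
 [  0.           0.           1.        ]] [[ 0.04815537 -0.56625759  0.8228204   1.55324046]
 [ 0.99868482  0.01278206 -0.0496513  -0.15955846]
 [ 0.01759808  0.82412922  0.56612838  0.85076057]
 [ 0.          0.          0.          1.        ]] dict_keys(['color', 'camera_matrix', 'cam_to_world'])
[[385.48297591   0.         253.1455419 ]
 [  0.         385.48297591 187.48503345]
 [  0.           0.           1.        ]] [[ 1.46052912e-02  9.95195411e-01 -9.68131184e-02  3.84376006e-01]
 [-9.99891191e-01  1.47372350e-02  6.47914969e-04 -9.51864802e-02]
 [ 2.07155968e-03  9.67931213e-02  9.95302366e-01  1.27119987e+00]
 [ 0.00000000e+00  0.00000000e+00  0.00000000e+00  1.00000000e+00]] dict_keys(['color', 'camera_matrix', 'cam_to_world'])
{'clock': 0.1, 'joint_pos': array([-5.89523850e+01,  2.05873832e+01,  6.38612272e-01, -1.97730758e-02,
       -7.01354204e+01, -1.65062091e+01]), 'qvel': array([-0.05597158, -0.11775185,  0.15738554,  0.07507832,  0.03304518,
        0.05931311]), 'tau': array([-1.72790085e-03, -5.84164488e+01,  2.93750203e+01,  7.01548666e+00,
        1.02288093e-02, -6.65445964e-05]), 'tool_pos': array([ 0.16933694, -0.6529331 ,  0.21200628]), 'orientation': array([ 1.79913996e+02, -6.09998941e-03, -1.65465322e+02]), 'force': array([ 0.72509343,  0.49318514, -0.25938523]), 'moment': array([-0.03959449,  0.00636006,  0.01300183]), 'gripper_force': 0.0, 'opening': 0.08745885568180466}
```

View pics/a.png

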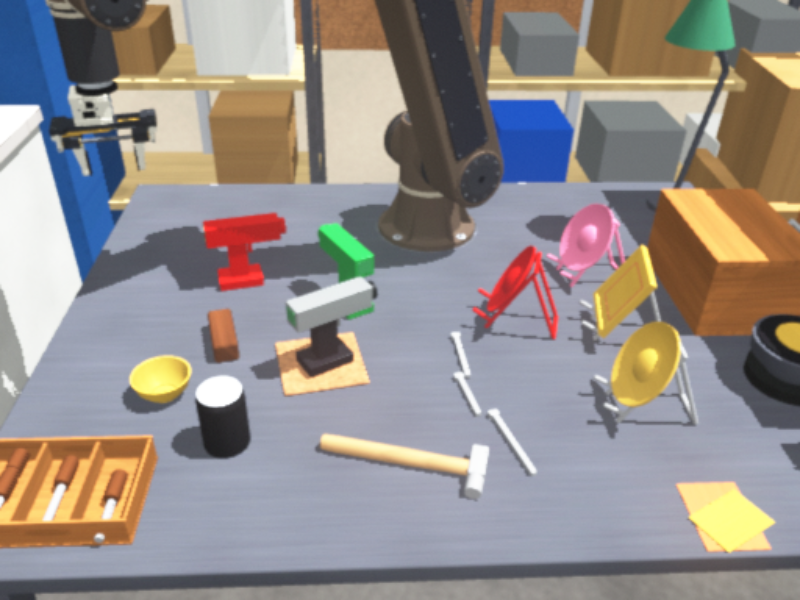

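View pics/b.png

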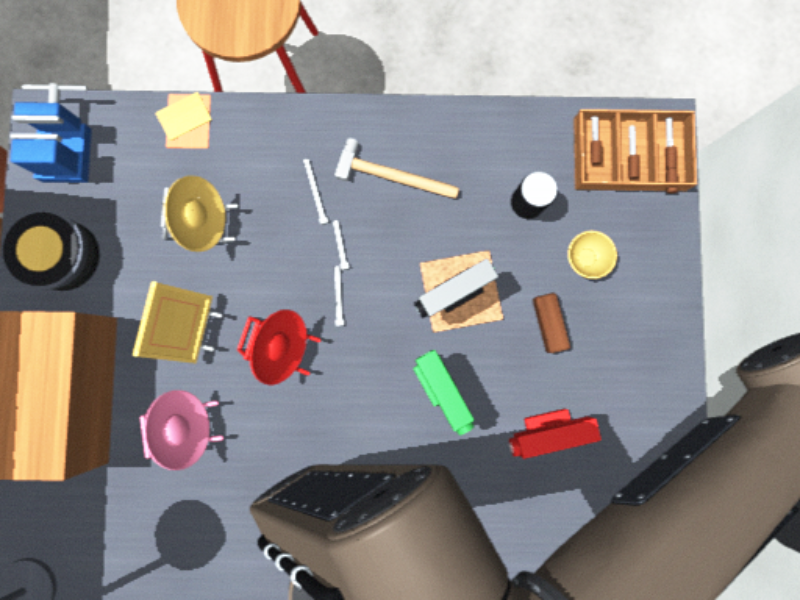

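Candidates for the thermometer (scene pixels in the 800x600 view): red pistol (245,245), green pistol (345,260) and the grey barrel on black handle standing on the cork mat (330,315). I choose the grey one; its nose is at (373,290), top (420,308). For the dish there are pink (588,238), red (520,280) and brass round (645,362; top 195,212). I choose the brass one; the square plate is at (622,290).

```bash
python3 - <<'E'
from h import *
L=lambda n:dict(np.load('/tmp/'+n+'.npz'))
a,b=L('scene'),L('top')
tiles=[]
for s,c in((a,(412,232)),(a,(210,205)),(b,(125,137)),(b,(293,184))):
    x,y=c; t=s['color'][y-45:y+45,x-60:x+60]; tiles.append(cv2.resize(t,(396,297),interpolation=cv2.INTER_CUBIC))
cv2.imwrite('pics/c.png',np.vstack([np.hstack(tiles[:2]),np.hstack(tiles[2:])]))
for s,c in((a,(412,232)),(b,(125,137))):
    hsv=cv2.cvtColor(s['color'],cv2.COLOR_BGR2HSV); m=cv2.inRange(hsv,(18,110,70),(35,255,255))
    cs,_=cv2.findContours(m,cv2.RETR_EXTERNAL,cv2.CHAIN_APPROX_NONE)
    for k in cs:
        if cv2.contourArea(k)>150 and cv2.pointPolygonTest(k,c,False)>=0:
            e=cv2.fitEllipse(k); h=cv2.fitEllipse(cv2.convexHull(k)); print(cv2.contourArea(k),e,h)
            # conic cone normal
            (cx,cy),(w,hh),an=h; th=np.radians(an);Rm=np.array([[np.cos(th),-np.sin(th)],[np.sin(th),np.cos(th)]])
            M=Rm@np.diag([4/w**2,4/hh**2])@Rm.T; cc=np.array([cx,cy])
            C=np.zeros((3,3));C[:2,:2]=M;C[:2,2]=C[2,:2]=-M@cc;C[2,2]=cc@M@cc-1
            Q=s['camera_matrix'].T@C@s['camera_matrix'];l,V=np.linalg.eigh(Q)
            o=np.argsort(l)[::-1]; 
            # l1>=l2>0>l3
            l=l[o];V=V[:,o]
            g=np.sqrt((l[0]-l[1])/(l[0]-l[2]));f=np.sqrt((l[1]-l[2])/(l[0]-l[2]))
            for sg in(1,-1):
                n=V@np.array([sg*g,0,f]); n=n*[1,-1,-1]; n=s['cam_to_world'][:3,:3]@n
                if n[2]<0:n=-n
                print('n',n,'elev',np.degrees(np.arcsin(n[2])),'az',np.degrees(np.arctan2(n[1],n[0])))
for n,s,(x,y) in(('a',a,(210,205)),('b',b,(293,184))):
    hsv=cv2.cvtColor(s['color'],cv2.COLOR_BGR2HSV); m=cv2.inRange(hsv,(0,0,125),(180,40,255))
    cs,_=cv2.findContours(m[y-50:y+50,x-60:x+60],cv2.RETR_EXTERNAL,cv2.CHAIN_APPROX_NONE)
    for k in cs:
        if cv2.contourArea(k)>40:
            k=k+[x-60,y-50];print(n,cv2.contourArea(k),cv2.boxPoints(cv2.minAreaRect(k)).tolist())
E
```

```text
1646.0 ((412.9073486328125, 232.55067443847656), (36.21030807495117, 57.976593017578125), 30.48183822631836) ((412.9176025390625, 232.45455932617188), (37.160430908203125, 58.657569885253906), 30.877294540405273)
n [0.8855667  0.41607833 0.20651984] elev 11.918483771982135 az 25.16621020485926
n [-0.022958   -0.85847493  0.51234141] elev 30.819916169714077 az -91.53188301795602
1380.5 ((124.3569107055664, 136.4268035888672), (36.66542053222656, 48.00604248046875), 167.5361785888672) ((124.2576675415039, 136.32962036132812), (37.575294494628906, 48.59757614135742), 166.81680297851562)
n [-0.281637    0.38237399  0.88004019] elev 61.64721183424608 az 126.3734484211242
n [-0.03516617 -0.85711595  0.51392177] elev 30.925411631825405 az -92.34944143671
a 9179.0 [[150.0, 168.0], [269.0, 168.0], [269.0, 254.0], [150.0, 254.0]]
a 59.5 [[161.64356994628906, 155.43565368652344], [200.65345764160156, 151.53465270996094], [201.01979064941406, 155.19801330566406], [162.00990295410156, 159.09901428222656]]
b 10906.0 [[233.0, 134.0], [352.0, 134.0], [352.0, 233.0], [233.0, 233.0]]
```

View pics/c.png

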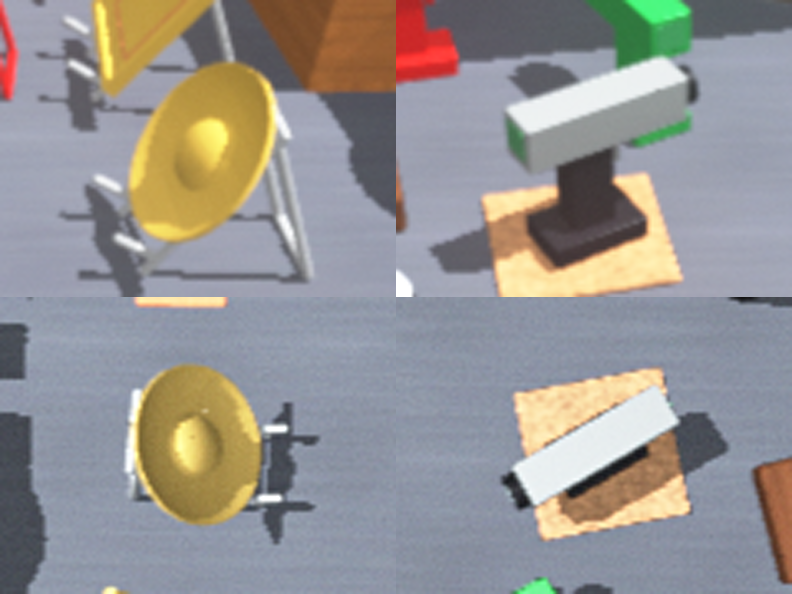

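The crop confirms it: the grey barrel with a black nose stands on cork in both views (nose at scene px ~(240,180), top px ~(236,201)). The brass dish with its dome is at scene (413,233), top (124,136), facing -y and 30° up.

```bash
python3 - <<'E'
from h import *
L=lambda n:dict(np.load('/tmp/'+n+'.npz'))
a,b=L('scene'),L('top')
print('rim ctr',tri(ray(a,412.9,232.5),ray(b,124.3,136.4)))
for p,q in(((414,232.8),(124.3,136.8)),):
    print('boss',tri(ray(a,*p),ray(b,*q)),onz(a,*p,.105),onz(b,*q,.105))
for n,s,(x,y) in(('a',a,(210,205)),('b',b,(293,184))):
    hsv=cv2.cvtColor(s['color'],cv2.COLOR_BGR2HSV)
    for nm,m in(('grey',cv2.inRange(hsv,(0,0,190),(180,40,255))),('grey170',cv2.inRange(hsv,(0,0,165),(180,40,255))),('cork',cv2.inRange(hsv,(5,60,90),(20,200,255)))):
        cs,_=cv2.findContours(m[y-50:y+60,x-60:x+60],cv2.RETR_EXTERNAL,cv2.CHAIN_APPROX_NONE)
        k=max(cs,key=cv2.contourArea)+[x-60,y-50]
        r=cv2.minAreaRect(k);h=cv2.convexHull(k);q=cv2.approxPolyDP(h,4,True)[:,0]
        print(n,nm,cv2.contourArea(k),np.round(r[0],1),np.round(r[1],1),r[2],q.tolist())
        if n=='b':
            z=.006 if nm=='cork' else .15
            w=np.array([onz(b,*p,z)[:2] for p in cv2.boxPoints(r)]);print(w.round(4).tolist(),w.mean(0))
            print([np.linalg.norm(w[i]-w[i-1]) for i in range(4)],[np.degrees(np.arctan2(*(w[i]-w[i-1])[::-1])) for i in range(4)])
E
```

```text
rim ctr (array([0.65109828, 0.30431255, 0.09898585]), [np.float64(0.5077496406066447), np.float64(0.5077496406065083)])
boss (array([0.65059396, 0.30628022, 0.0972254 ]), [np.float64(0.8649828869320971), np.float64(0.8649828869322245)]) [0.65969758 0.30244741 0.105     ] [0.64860798 0.30272903 0.105     ]
a grey 457.5 [210.  187.8] [10.4 54.4] 71.56504821777344 [[237, 183], [190, 200], [183, 193], [226, 178]]
a grey170 10176.5 [209.5 216.5] [119.  95.] -0.0 [[269, 169], [269, 264], [159, 264], [150, 256], [150, 186], [170, 179]]
a cork 359.5 [205.9 232.1] [34.7 56.3] 81.25383758544922 [[236, 244], [182, 252], [176, 220], [226, 213]]
b grey 640.0 [293.1 183. ] [14.2 50.3] 59.534454345703125 [[312, 166], [317, 177], [274, 200], [269, 189]]
[[0.4877, -0.1388], [0.5649, -0.2654], [0.5288, -0.2866], [0.4521, -0.1602]] [ 0.50838882 -0.21277063]
[np.float64(0.041547678310900386), np.float64(0.1483160075118117), np.float64(0.0418305305009693), np.float64(0.14785961613961227)] [np.float64(31.045871238424194), np.float64(-58.641712328818265), np.float64(-149.57753873648528), np.float64(121.250
[... 271 characters left out ...]
, np.float64(0.2968445126386558), np.float64(0.18086741926478325), np.float64(0.29259579248016465)] [np.float64(21.44971066859773), np.float64(-68.47125388248746), np.float64(-159.89711432607356), np.float64(111.20192126902461)]
b cork 636.0 [296.7 196.2] [24.9 45.7] 78.69007110595703 [[317, 181], [321, 204], [277, 212], [276, 202]]
[[0.5052, -0.1578], [0.5372, -0.3056], [0.4566, -0.3216], [0.4251, -0.1746]] [ 0.48104666 -0.23992732]
[np.float64(0.08189673002043633), np.float64(0.15122596050348683), np.float64(0.08211186865875063), np.float64(0.15030052810623507)] [np.float64(11.839676529798252), np.float64(-77.80462178977508), np.float64(-168.80528239561713), np.float64(102.11753767411136)]
```

```bash
cat >> h.py <<'E'
def plan(pos,x,z):
    "shift mm/rotvec deg in present tool axes to tool at pos with tool x, z axes"
    o=ctrl.get_obs();T0=R.from_euler('xyz',o['orientation'],degrees=True)
    x=np.array(x,float);z=np.array(z,float);z/=np.linalg.norm(z);x-=z*(x@z);x/=np.linalg.norm(x)
    T1=R.from_matrix(np.c_[x,np.cross(z,x),z])
    print('t',o['clock'],'shift',(T0.inv().apply(np.array(pos)-o['tool_pos'])*1000).round(1),'turn',(T0.inv()*T1).as_rotvec(degrees=True).round(2))
def az(d):d=np.radians(d);return np.array([np.cos(d),np.sin(d),0])
E
python3 - <<'E'
from h import *
L=lambda n:dict(np.load('/tmp/'+n+'.npz'))
a,b=L('scene'),L('top')
print('top face ctr',tri(ray(a,211,188.4),ray(b,293.1,183)))
w=np.array([onz(b,233+u/3.3,139+v/3.3,.006) for u,v in((118,97),(266,71),(295,216),(147,242))]);print(w,w.mean(0))
q=lambda p:(150+p[0]/3.3,160+p[1]/3.3)
w2=[onz(a,*q(p),.006) for p in((86,195),(255,175),(285,280))];print(w2,(w2[0]+w2[2])/2)
plan([.516,-.226,.29],az(-58.7),[0,0,-1])
E
```

```text
top face ctr (array([ 0.50873313, -0.21302111,  0.14654286]), [np.float64(0.03173607260415581), np.float64(0.031736072604118315)])
[[ 0.57176476 -0.14681206  0.006     ]
 [ 0.60040314 -0.29548094  0.006     ]
 [ 0.45481212 -0.32426885  0.006     ]
 [ 0.42681057 -0.17716711  0.006     ]] [ 0.51344765 -0.23593224  0.006     ]
[array([ 0.45947886, -0.32173407,  0.006     ]), array([ 0.4336527 , -0.17130322,  0.006     ]), array([ 0.5793145 , -0.14647136,  0.006     ])] [ 0.51939668 -0.23410271  0.006     ]
t 0.1 shift [-442.7  326.4  -77.6] turn [ 7.0000e-02  8.0000e-02 -1.0677e+02]
```

Call:
{"fn": "move_arm", "kwargs": {
  "motion": [
    [[-40,30,-30],[0,0,-7],0],
    [[-80,60,-60],[0,0,-14],0],
    [[-112,83,-78],[0,0,-21],0],
    [[-144,106,-78],[0,0,-28],0],
    [[-176,129,-78],[0,0,-35],0],
    [[-208,152,-78],[0,0,-42],0],
    [[-240,175,-78],[0,0,-49],0],
    [[-272,200,-78],[0,0,-56],0],
    [[-304,224,-78],[0,0,-63],0],
    [[-336,248,-78],[0,0,-70],0]
  ]
}}

```text
clock: 0.93
tool_pos: [0.4214, -0.3416, 0.2908]
orientation: [-180.0, 0.0, -95.1]
force: [0.9, -1.0, -0.4]
opening: 0.0874
gripper_force: 0.0
```

```bash
python3 -c "
from h import *
plan([.516,-.226,.29],az(-58.7),[0,0,-1])"
```

```text
t 0.9333 shift [-123.6  -83.9    0.8] turn [-0.000e+00  1.000e-02 -3.641e+01]
```

Call:
{"fn": "move_arm", "kwargs": {
  "motion": [
    [[-25,-18,0],[0,0,-7],0],
    [[-50,-35,0],[0,0,-14],0],
    [[-75,-52,0],[0,0,-21],0],
    [[-95,-66,0],[0,0,-28],0],
    [[-105,-75,0],[0,0,-34],0],
    [[-110,-77,0],[0,0,-36],0],
    [[-110,-77,0],[0,0,-36],0],
    [[-110,-77,0],[0,0,-36],0]
  ]
}}

```text
clock: 1.6
tool_pos: [0.5077, -0.2412, 0.2905]
orientation: [180.0, 0.0, -59.5]
force: [-0.8, -1.0, 0.3]
opening: 0.0876
gripper_force: 0.0
```

```bash
python3 - <<'E'
from h import *
print(ctrl.get_obs()['qvel'].round(1))
w=snap('wrist');cv2.imwrite('pics/w.png',cv2.resize(w['color'],(800,600)))
print(w['cam_to_world'].round(3))
print([np.round(proj(w,np.array([.5162,-.2256,z])+az(121.3)*x),1) for x,z in((-.06,.15),(.09,.15),(0,.15))])
plan([.516,-.226,.29],az(-58.7),[0,0,-1])
E
```

```text
[-0.9 -0.4 -0.   0.  -0.  -0.4]
[[-0.861  0.489  0.14   0.546]
 [-0.509 -0.828 -0.234 -0.305]
 [ 0.001 -0.273  0.962  0.462]
 [ 0.     0.     0.     1.   ]]
[array([239.1, 141.2]), array([242.1, 258.3]), array([240.4, 191.6])]
t 1.65 shift [ -9.1 -15.2   0.6] turn [ 0.02  0.02 -0.85]
```

View pics/w.png

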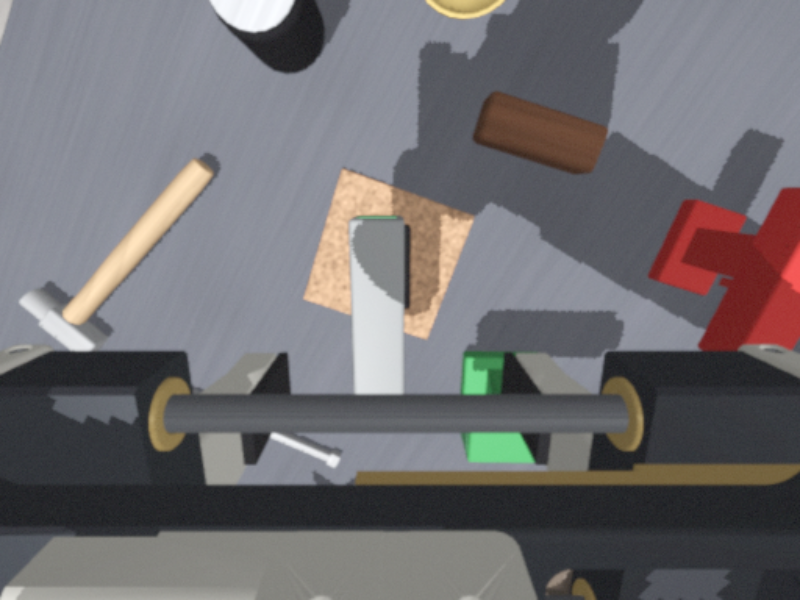

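The wrist view shows the barrel centred at column ~377 (rear edge at (376,218)), matching the prediction. I check the green look-alike's clearance from the fingers before descending.

```bash
python3 - <<'E'
from h import *
b=dict(np.load('/tmp/top.npz'))
for u,v in((418,358),(436,350),(440,360)):
    p=onz(b,u*.64,v*.64,.144)[:2]-[.5162,-.2256]; print(p, 'along nose',p@az(121.3)[:2],'across',p@az(31.3)[:2])
plan([.516,-.226,.29],az(-58.7),[0,0,-1])
plan([.516,-.226,.128],az(-58.7),[0,0,-1])
E
```

```text
[-0.14317872  0.08611248] along nose 0.14796365246223908 across -0.07760324197091524
[-0.12786877  0.05273577] along nose 0.11149081634719055 across -0.08186135814223783
[-0.14628112  0.04514378] along nose 0.11456933585538699 across -0.10153813905708707
t 1.65 shift [ -9.1 -15.2   0.6] turn [ 0.02  0.02 -0.85]
t 1.65 shift [ -9.  -15.3 162.6] turn [ 0.02  0.02 -0.85]
```

Clear: the green one is 110 mm forward of the grip point. I centre the tool, then descend.

Call:
{"fn": "move_arm", "kwargs": {
  "motion": [
    [[-9,-15,0],[0,0,-0.8],0],
    [[-9,-15,20],[0,0,-0.8],0],
    [[-9,-15,45],[0,0,-0.8],0],
    [[-9,-15,70],[0,0,-0.8],0],
    [[-9,-15,90],[0,0,-0.8],0],
    [[-9,-15,90],[0,0,-0.8],0],
    [[-9,-15,90],[0,0,-0.8],0]
  ]
}}

```text
clock: 2.23
tool_pos: [0.5153, -0.2268, 0.2006]
orientation: [179.9, 0.0, -58.8]
force: [1.2, 0.8, 1.7]
opening: 0.0877
gripper_force: 0.0
```

```bash
python3 - <<'E'
from h import *
plan([.516,-.226,.128],az(-58.7),[0,0,-1])
E
```

```text
t 2.2333 shift [-0.3 -1.1 72.6] turn [ 0.1   0.05 -0.06]
```

Call:
{"fn": "move_arm", "kwargs": {
  "motion": [
    [[0,-1,15],[0,0,0],0],
    [[0,-1,32],[0,0,0],0],
    [[0,-1,50],[0,0,0],0],
    [[0,-1,65],[0,0,0],0],
    [[0,-1,73],[0,0,0],0],
    [[0,-1,73],[0,0,0],0],
    [[0,-1,73],[0,0,0],0]
  ]
}}

```text
clock: 2.82
tool_pos: [0.5177, -0.226, 0.1291]
orientation: [-180.0, -0.1, -58.7]
force: [0.5, -0.2, 0.1]
opening: 0.0875
gripper_force: 0.0
```

Call:
{"fn": "move_arm", "kwargs": {
  "motion": [
    [[0,0,0],[0,0,0],0.3],
    [[0,0,0],[0,0,0],0.4],
    [[0,0,0],[0,0,0],0.45],
    [[0,0,0],[0,0,0],0.5],
    [[0,0,0],[0,0,0],0.55],
    [[0,0,0],[0,0,0],0.6],
    [[0,0,0],[0,0,0],0.7],
    [[0,0,0],[0,0,0],1],
    [[0,0,0],[0,0,0],1],
    [[0,0,0],[0,0,0],1]
  ]
}}

```text
clock: 3.65
tool_pos: [0.517, -0.2256, 0.1279]
orientation: [180.0, 0.0, -58.7]
force: [0.2, -1.8, 1.1]
opening: 0.0417
gripper_force: 30.0
```

Call:
{"fn": "move_arm", "kwargs": {
  "motion": [
    [[0,0,-6],[0,0,0],1],
    [[0,0,-18],[0,0,0],1],
    [[0,0,-35],[0,0,0],1],
    [[0,0,-55],[0,0,0],1],
    [[0,0,-75],[0,0,0],1],
    [[0,0,-95],[0,0,0],1],
    [[0,0,-115],[0,0,0],1],
    [[0,0,-132],[0,0,0],1],
    [[0,0,-145],[0,0,0],1],
    [[0,0,-150],[0,0,0],1]
  ]
}}

```text
clock: 4.48
tool_pos: [0.5177, -0.2257, 0.2802]
orientation: [-179.9, -0.1, -58.7]
force: [1.3, -0.4, -1.8]
opening: 0.0416
gripper_force: 30.0
```

```bash
python3 - <<'E'
from h import *
t=np.radians(30);f=az(88)
w=snap('wrist');cv2.imwrite('pics/w2.png',w['color'])
o=ctrl.get_obs();print(o['tool_pos'],o['opening'],o['gripper_force'])
up=f*np.sin(t)+[0,0,np.cos(t)]
boss=np.array([.6507,.294,.105]);n=-(f*np.cos(t)-[0,0,np.sin(t)])
for d in (.202,.28):
    print(boss+d*n); plan(boss+d*n,n,-up)
E
```

```text
[ 0.51769089 -0.22568154  0.28002197] 0.04156086426226493 29.957607686519623
[0.64459478 0.11916944 0.206     ]
t 4.5333 shift [-228.6 -287.6   74.2] turn [-8.88 29.07 32.53]
[0.64223732 0.0516606  0.245     ]
t 4.5333 shift [-172.1 -250.6   35.3] turn [-8.88 29.07 32.53]
```

View pics/w2.png

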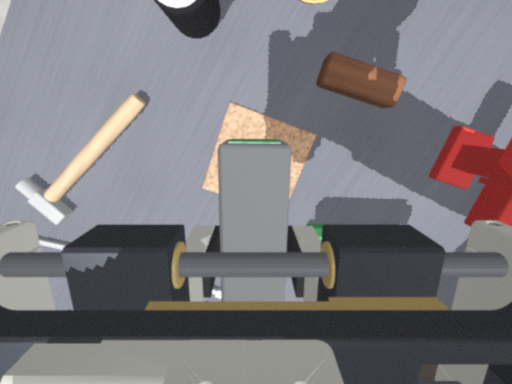

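The thermometer hangs straight in the jaws (rear edge at (254,143)). I carry it to a standoff 18 cm from the boss.

Call:
{"fn": "move_arm", "kwargs": {
  "motion": [
    [[-4,-6,0],[0,1,1],1],
    [[-12,-18,1],[-0.6,3,3],1],
    [[-24,-35,3],[-1.5,5,5.5],1],
    [[-38,-55,6],[-2.4,8,8.9],1],
    [[-52,-76,10],[-3.3,11,12.3],1],
    [[-66,-97,13],[-4.2,14,15.6],1],
    [[-80,-118,16],[-5.1,17,19],1],
    [[-94,-138,19],[-6,20,22.4],1],
    [[-108,-158,22],[-6.6,22,24.6],1],
    [[-120,-175,25],[-7.2,24,26.8],1]
  ]
}}

```text
clock: 5.37
tool_pos: [0.604, -0.0302, 0.2514]
orientation: [178.5, -24.9, -85.6]
force: [0.7, -1.5, -1.9]
opening: 0.0415
gripper_force: 30.0
```

```bash
python3 - <<'E'
from h import *
t=np.radians(30);f=az(88)
up=f*np.sin(t)+[0,0,np.cos(t)]
boss=np.array([.6507,.294,.105]);n=-(f*np.cos(t)-[0,0,np.sin(t)])
plan(boss+.28*n,n,-up)
E
```

```text
t 5.3667 shift [-74.1 -43.7 -28.4] turn [-1.48  5.02  5.75]
```

Call:
{"fn": "move_arm", "kwargs": {
  "motion": [
    [[-12,-7,-5],[-0.3,1,1.1],1],
    [[-24,-14,-10],[-0.6,2,2.2],1],
    [[-36,-21,-14],[-0.9,3,3.3],1],
    [[-48,-28,-19],[-1,4,4.4],1],
    [[-58,-34,-23],[-1.1,4.5,5],1],
    [[-64,-37,-25],[-1.2,4.5,5],1],
    [[-66,-38,-26],[-1.2,4.5,5],1],
    [[-66,-38,-26],[-1.2,4.5,5],1],
    [[-66,-38,-26],[-1.2,4.5,5],1],
    [[-66,-38,-26],[-1.2,4.5,5],1]
  ]
}}

```text
clock: 6.2
tool_pos: [0.6369, 0.0404, 0.2483]
orientation: [179.9, -29.3, -91.2]
force: [0.2, 1.2, -1.5]
opening: 0.0418
gripper_force: 30.0
```

```bash
python3 - <<'E'
from h import *
a=snap('scene');b=snap('top')
c=np.hstack([cv2.resize(s['color'][y-60:y+60,x-80:x+80],(400,300),interpolation=cv2.INTER_CUBIC) for s,x,y in((a,370,215),(b,165,140))])
cv2.imwrite('pics/d.png',c)
t=np.radians(30);f=az(88)
up=f*np.sin(t)+[0,0,np.cos(t)]
boss=np.array([.6507,.294,.105]);n=-(f*np.cos(t)-[0,0,np.sin(t)])
plan(boss+.28*n,n,-up)
plan(boss+.202*n,n,-up)
o=ctrl.get_obs();T=R.from_euler('xyz',o['orientation'],degrees=True);nose=o['tool_pos']+T.apply([-.102,0,0])
print('expected nose px in crop',[(np.array(proj(s,nose))-[x-80,y-60])*2.5 for s,x,y in((a,370,215),(b,165,140))])
E
```

```text
t 6.3 shift [-11.6  -5.1  -2.6] turn [-0.34  0.68  0.71]
t 6.3 shift [-89.5  -6.   -1.7] turn [-0.34  0.68  0.71]
expected nose px in crop [array([149.01425359, 109.63730483]), array([223.60394729, 134.03552716])]
```

View pics/d.png

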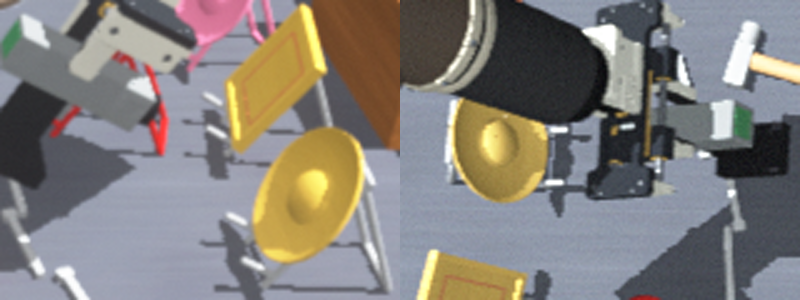

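The nose appears at scene crop (152,110), as predicted, looking down at the boss at (310,197), with nothing in the way. I advance slowly to 10 cm.

Call:
{"fn": "move_arm", "kwargs": {
  "motion": [
    [[-8,-2,-1],[-0.3,0.3,0.3],1],
    [[-18,-3,-1],[-0.3,0.7,0.7],1],
    [[-29,-5,-2],[-0.3,0.7,0.7],1],
    [[-40,-6,-2],[-0.3,0.7,0.7],1],
    [[-51,-6,-2],[-0.3,0.7,0.7],1],
    [[-62,-6,-2],[-0.3,0.7,0.7],1],
    [[-73,-6,-2],[-0.3,0.7,0.7],1],
    [[-82,-6,-2],[-0.3,0.7,0.7],1],
    [[-87,-6,-2],[-0.3,0.7,0.7],1],
    [[-89,-6,-2],[-0.3,0.7,0.7],1]
  ]
}}

```text
clock: 7.13
tool_pos: [0.6446, 0.1205, 0.2053]
orientation: [180.0, -30.1, -91.9]
force: [-0.2, -0.2, -2.4]
opening: 0.0414
gripper_force: 30.0
```

Call:
{"fn": "move_arm", "kwargs": {
  "motion": [
    [[0,0,0],[0,0,0],1],
    [[0,0,0],[0,0,0],1],
    [[0,0,0],[0,0,0],1]
  ]
}}

```text
clock: 7.38
tool_pos: [0.6448, 0.1192, 0.2064]
orientation: [-180.0, -30.0, -92.0]
force: [-0.3, 0.3, -2.6]
opening: 0.0415
gripper_force: 30.0
```

```bash
python3 - <<'E'
from h import *
t=np.radians(30);f=az(88)
up=f*np.sin(t)+[0,0,np.cos(t)]
boss=np.array([.6507,.294,.105]);n=-(f*np.cos(t)-[0,0,np.sin(t)])
plan(boss+.202*n,n,-up)
a=snap('scene');x,y=390,220
cv2.imwrite('pics/e.png',cv2.resize(a['color'][y-60:y+60,x-80:x+80],(640,480),interpolation=cv2.INTER_CUBIC))
o=ctrl.get_obs();T=R.from_euler('xyz',o['orientation'],degrees=True)
print([(np.array(proj(a,o['tool_pos']+T.apply([-d,0,0])))-[x-80,y-60])*4 for d in(.102,.202)], o['qvel'].round(2))
E
```

```text
t 7.3833 shift [-0.2  0.2  0.4] turn [-0.04 -0.04  0.03]
[array([276.61621796, 218.73691473]), array([398.34879415, 282.12139569])] [0.04 0.04 0.11 0.01 0.07 0.02]
```

View pics/e.png

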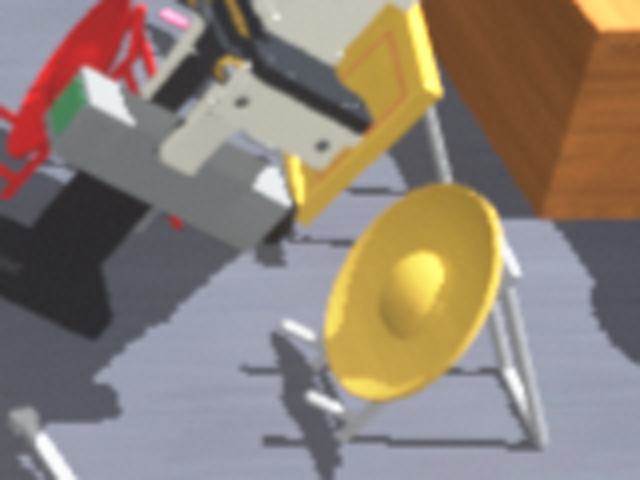

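The nose (278,228) points at the boss (412,290), and the predicted aim point is (398,282), within a few mm. I hold for 2.5 s.

Call:
{"fn": "move_arm", "kwargs": {
  "motion": [
    [[0,0,0],[0,0,0],1],
    [[0,0,0],[0,0,0],1],
    [[0,0,0],[0,0,0],1],
    [[0,0,0],[0,0,0],1],
    [[0,0,0],[0,0,0],1],
    [[0,0,0],[0,0,0],1],
    [[0,0,0],[0,0,0],1],
    [[0,0,0],[0,0,0],1],
    [[0,0,0],[0,0,0],1],
    [[0,0,0],[0,0,0],1]
  ]
}}

```text
clock: 8.27
tool_pos: [0.6447, 0.1196, 0.206]
orientation: [180.0, -30.1, -91.9]
force: [-0.4, -0.7, -1.5]
opening: 0.0419
gripper_force: 30.0
```

Call:
{"fn": "move_arm", "kwargs": {
  "motion": [
    [[0,0,0],[0,0,0],1],
    [[0,0,0],[0,0,0],1],
    [[0,0,0],[0,0,0],1],
    [[0,0,0],[0,0,0],1],
    [[0,0,0],[0,0,0],1],
    [[0,0,0],[0,0,0],1],
    [[0,0,0],[0,0,0],1],
    [[0,0,0],[0,0,0],1],
    [[0,0,0],[0,0,0],1],
    [[0,0,0],[0,0,0],1]
  ]
}}

```text
clock: 9.1
tool_pos: [0.6447, 0.1196, 0.206]
orientation: [-180.0, -30.1, -91.9]
force: [1.4, -0.2, -2.1]
opening: 0.0418
gripper_force: 30.0
```

Call:
{"fn": "move_arm", "kwargs": {
  "motion": [
    [[0,0,0],[0,0,0],1],
    [[0,0,0],[0,0,0],1],
    [[0,0,0],[0,0,0],1],
    [[0,0,0],[0,0,0],1],
    [[0,0,0],[0,0,0],1],
    [[0,0,0],[0,0,0],1],
    [[0,0,0],[0,0,0],1],
    [[0,0,0],[0,0,0],1],
    [[0,0,0],[0,0,0],1],
    [[0,0,0],[0,0,0],1]
  ]
}}

```text
clock: 9.93
tool_pos: [0.6447, 0.1196, 0.206]
orientation: [180.0, -30.1, -91.9]
force: [-0.4, -0.5, -1.4]
opening: 0.0414
gripper_force: 30.0
```

Call:
{"fn": "move_arm", "kwargs": {
  "motion": [
    [[8,0,0],[0,0,0],1],
    [[18,0,0],[0,0,0],1],
    [[30,0,0],[0,0,0],1],
    [[42,0,0],[0,0,0],1],
    [[54,0,0],[0,0,0],1],
    [[66,0,0],[0,0,0],1],
    [[78,0,0],[0,0,0],1],
    [[86,0,0],[0,0,0],1],
    [[90,0,0],[0,0,0],1],
    [[90,0,0],[0,0,0],1]
  ]
}}

```text
clock: 10.77
tool_pos: [0.6421, 0.0408, 0.2519]
orientation: [-179.9, -30.0, -92.0]
force: [0.8, 1.2, -3.0]
opening: 0.0418
gripper_force: 30.0
```

```bash
python3 - <<'E'
from h import *
plan([.516,-.233,.28],az(-58.7),[0,0,-1])
E
```

```text
t 10.7667 shift [254.8 116.6 114.7] turn [  8.67 -29.18 -32.52]
```

Call:
{"fn": "move_arm", "kwargs": {
  "motion": [
    [[6,3,2],[0.2,-0.7,-0.8],1],
    [[18,8,8],[0.6,-2,-2.3],1],
    [[33,15,15],[1.1,-3.8,-4.2],1],
    [[50,23,23],[1.7,-5.8,-6.4],1],
    [[68,31,31],[2.3,-7.8,-8.7],1],
    [[86,39,39],[2.9,-9.9,-11],1],
    [[104,48,47],[3.5,-12,-13.3],1],
    [[122,56,55],[4.2,-14,-15.6],1],
    [[140,64,63],[4.8,-16,-17.9],1],
    [[158,72,71],[5.4,-18,-20.2],1]
  ]
}}

```text
clock: 11.6
tool_pos: [0.5633, -0.1287, 0.2689]
orientation: [177.9, -11.4, -70.6]
force: [0.5, -0.9, -2.4]
opening: 0.0413
gripper_force: 30.0
```

```bash
python3 - <<'E'
from h import *
plan([.516,-.233,.28],az(-58.7),[0,0,-1])
E
```

```text
t 11.6 shift [83.2 79.   8.4] turn [  3.31 -11.1  -12.05]
```

Call:
{"fn": "move_arm", "kwargs": {
  "motion": [
    [[12,11,1],[0.5,-1.6,-1.8],1],
    [[26,24,2],[1,-3.5,-3.8],1],
    [[40,38,4],[1.6,-5.5,-6],1],
    [[54,50,5],[2.2,-7.4,-8],1],
    [[66,62,6],[2.8,-9.2,-10],1],
    [[72,69,7],[3.1,-10.4,-11.4],1],
    [[74,70,7],[3.2,-10.8,-11.8],1],
    [[74,70,7],[3.2,-10.8,-11.8],1],
    [[74,70,7],[3.2,-10.8,-11.8],1]
  ]
}}

```text
clock: 12.35
tool_pos: [0.5221, -0.2204, 0.2789]
orientation: [179.8, -0.4, -59.2]
force: [-0.1, -0.5, -2.5]
opening: 0.0416
gripper_force: 30.0
```

```bash
python3 - <<'E'
from h import *
plan([.516,-.233,.28],az(-58.7),[0,0,-1])
plan([.516,-.233,.14],az(-58.7),[0,0,-1])
E
```

```text
t 12.35 shift [ 7.7 11.7 -1. ] turn [ 0.19 -0.39 -0.5 ]
t 12.35 shift [  6.8  11.3 139. ] turn [ 0.19 -0.39 -0.5 ]
```

Call:
{"fn": "move_arm", "kwargs": {
  "motion": [
    [[6,10,2],[0.2,-0.4,-0.5],1],
    [[7,11,15],[0.2,-0.4,-0.5],1],
    [[7,11,33],[0.2,-0.4,-0.5],1],
    [[7,11,53],[0.2,-0.4,-0.5],1],
    [[7,11,73],[0.2,-0.4,-0.5],1],
    [[7,11,93],[0.2,-0.4,-0.5],1],
    [[7,11,112],[0.2,-0.4,-0.5],1],
    [[7,11,128],[0.2,-0.4,-0.5],1],
    [[7,11,138],[0.2,-0.4,-0.5],1],
    [[7,11,139],[0.2,-0.4,-0.5],1]
  ]
}}

```text
clock: 13.18
tool_pos: [0.5154, -0.232, 0.1381]
orientation: [179.9, 0.2, -58.6]
force: [-0.2, 0.1, -2.2]
opening: 0.0418
gripper_force: 30.0
```

```bash
python3 - <<'E'
from h import *
a=snap('scene');x,y=210,205
cv2.imwrite('pics/f.png',cv2.resize(a['color'][y-60:y+60,x-80:x+80],(640,480),interpolation=cv2.INTER_CUBIC))
plan([.516,-.233,.128],az(-58.7),[0,0,-1])
E
```

```text
t 13.2333 shift [ 0.5  0.4 11.3] turn [0.07 0.08 0.11]
```

View pics/f.png

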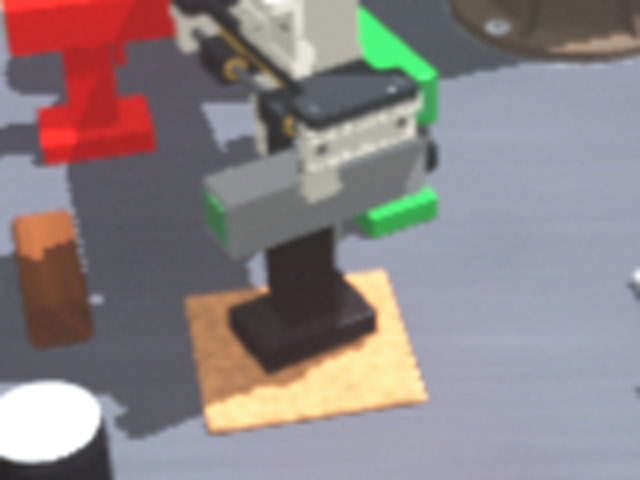

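The foot hovers level over the mat, its centre near (302,325) against the mat centre at (305,350), and it is still ~10 mm up. I lower gently.

Call:
{"fn": "move_arm", "kwargs": {
  "motion": [
    [[0,0,3],[0,0,0],1],
    [[0,0,6],[0,0,0],1],
    [[0,0,8],[0,0,0],1],
    [[0,0,9],[0,0,0],1],
    [[0,0,10],[0,0,0],1],
    [[0,0,10.5],[0,0,0],1],
    [[0,0,10.5],[0,0,0],1],
    [[0,0,10.5],[0,0,0],1]
  ]
}}

```text
clock: 13.9
tool_pos: [0.5166, -0.2332, 0.1299]
orientation: [-180.0, 0.0, -58.7]
force: [-0.1, -0.2, -2.0]
opening: 0.0417
gripper_force: 30.0
```

Call:
{"fn": "move_arm", "kwargs": {
  "motion": [
    [[0,0,1],[0,0,0],1],
    [[0,0,1.5],[0,0,0],1],
    [[0,0,2],[0,0,0],1],
    [[0,0,2],[0,0,0],1],
    [[0,0,2],[0,0,0],1]
  ]
}}

```text
clock: 14.32
tool_pos: [0.5166, -0.2332, 0.1279]
orientation: [-180.0, 0.0, -58.7]
force: [-0.1, 0.3, -1.8]
opening: 0.0413
gripper_force: 30.0
```

Call:
{"fn": "move_arm", "kwargs": {
  "motion": [
    [[0,0,0.5],[0,0,0],1],
    [[0,0,1],[0,0,0],1],
    [[0,0,1],[0,0,0],1],
    [[0,0,1],[0,0,0],1]
  ]
}}

```text
clock: 14.65
tool_pos: [0.5167, -0.2334, 0.1278]
orientation: [-179.9, -0.0, -58.6]
force: [-2.7, 1.3, 5.7]
opening: 0.0417
gripper_force: 30.0
```

Contact: the force rises to +5.7 N and z stays at 0.1278. I release and then rise.

Call:
{"fn": "move_arm", "kwargs": {
  "motion": [
    [[0,0,-0.5],[0,0,0],0.5],
    [[0,0,-0.5],[0,0,0],0.4],
    [[0,0,-0.5],[0,0,0],0.3],
    [[0,0,-0.5],[0,0,0],0.1],
    [[0,0,-0.5],[0,0,0],0],
    [[0,0,-0.5],[0,0,0],0],
    [[0,0,-0.5],[0,0,0],0],
    [[0,0,-0.5],[0,0,0],0],
    [[0,0,-0.5],[0,0,0],0],
    [[0,0,-0.5],[0,0,0],0]
  ]
}}

```text
clock: 15.48
tool_pos: [0.5165, -0.2331, 0.1273]
orientation: [-180.0, 0.0, -58.7]
force: [0.9, -0.4, 0.5]
opening: 0.0873
gripper_force: 0.0
```

Call:
{"fn": "move_arm", "kwargs": {
  "motion": [
    [[0,0,-5],[0,0,0],0],
    [[0,0,-15],[0,0,0],0],
    [[0,0,-30],[0,0,0],0],
    [[0,0,-50],[0,0,0],0],
    [[0,0,-70],[0,0,0],0],
    [[0,0,-90],[0,0,0],0],
    [[0,0,-110],[0,0,0],0],
    [[0,0,-125],[0,0,0],0],
    [[0,0,-130],[0,0,0],0],
    [[0,0,-130],[0,0,0],0]
  ]
}}

```text
clock: 16.32
tool_pos: [0.5172, -0.2334, 0.2595]
orientation: [-179.8, -0.1, -58.7]
force: [0.2, 0.1, 0.5]
opening: 0.0873
gripper_force: 0.0
```

```bash
python3 - <<'E'
from h import *
a=snap('scene');x,y=210,205
cv2.imwrite('pics/g.png',cv2.resize(a['color'][y-60:y+60,x-80:x+80],(640,480),interpolation=cv2.INTER_CUBIC))
E
```

```text
(no output)
```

View pics/g.png

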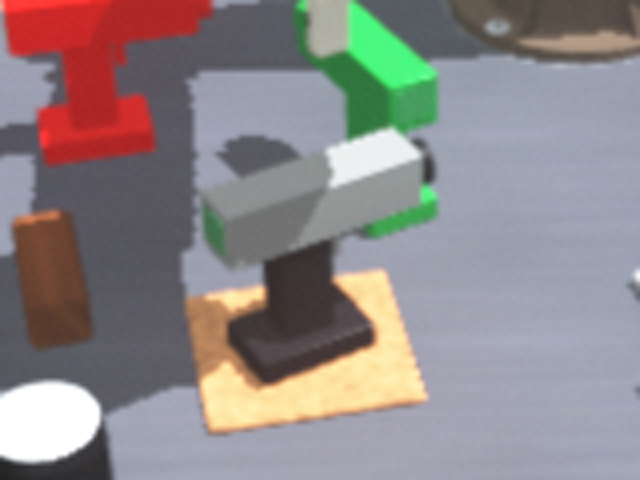

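It stands upright on the mat (foot at ~(302,340), mat centre ~(307,352)), released, with the gripper clear.

```bash
python3 -c "
from plant import ctrl
print(ctrl.close_job())"
```

```text
the job is handed in; nothing more can be done
None
```

I aimed the thermometer squarely at the brass dish's boss from about 10 cm and held it steady for about 2.5 s. I then set it back upright near the middle of its cork mat, released it and handed the job in; no verdict came back.

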